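# Show the 40 mm rheometer plate to the inspection microscope

## Task

Bring up the inspection light: push the orange slider on the dimmer box until its white pointer line lies inside the green band and leave it there. Then take the 40 mm plate (blue ring) out of the tray by its shaft and hold it up in the air to the tilted microscope for a check of its measuring face: the flat underside square to the lens, centred on it and in focus, which is 60 mm in front of the lens. Finish while still holding it steady there; do not knock over or shift the other three measuring systems, and keep the robot and the plate off the microscope.

Things in the scene. Friction and masses are not known exactly. Their poses are not given: they have to be found in the camera images.
- dimmer: Dimmer of the ring light: a grey box with a dark top panel, 130 mm (its x) by 85 mm (its y) by 46 mm high, fixed to the bench. Origin at the centre of its underside, z up. The slider's slot runs along its x axis in the middle of the top (z = 46 mm), tick marks 10 mm apart beside it. Two green patches, each 10 mm long along x, on either side of the slot (y = +-13 to 28 mm), form the green band; it spans x = 7 to 17 mm.
- fader (a joint): The dimmer's slider, a plain sliding joint with light, even friction of about 1.5 N that stays where it is left. Value in m: 0 at its lower end (slider centre at x = -30 mm of the dimmer), growing towards the dimmer's +x, to 0.060 at the other end. It starts between 0 and 0.022. The pointer is inside the green band from 0.037 to 0.047, its middle is 0.042.
- fader_top (a point): Centre of the top of the slider's knob, an orange block 14 mm long along the dimmer's x, 22 mm wide along its y and 20 mm high, standing 2 mm clear of the panel, its top 22 mm above the panel (68 mm above the bench). A white pointer line runs over its middle across the travel. Axes as the dimmer's.
- tray: Grey open tray, 190 by 190 mm, 22 mm high, walls and floor 4 mm thick, with one low cross partition of the full height in the middle each way: four square compartments, centres at x, y = +-46.5 mm. Fixed to the bench. Origin at the centre of its underside, z up. One measuring system stands upright in each compartment, up to 12 mm off its middle each way, on the floor 4 mm above the bench; any may stand in any compartment.
- plate40: The part to show: the 40 mm parallel plate. A steel disc 40 mm in diameter and 5 mm thick, on it an upright steel shaft of 10 mm diameter, a blue ring of 24 mm diameter from 44 to 52 mm, and above that an aluminium coupling sleeve of 16 mm diameter from 52 mm to the top at 90 mm. About 100 g (70 to 140 g). Origin at the centre of the flat measuring face, which is the underside of the disc; z up the shaft. Round: its yaw has no meaning.
- plate25: Bystander: the same shape with a steel disc of 25 mm diameter and a red ring, 90 mm high. Origin at the centre of its underside, z up the shaft.
- cone50: Bystander: a steel cone of 50 mm diameter with a black ring and the same shaft and sleeve, 90 mm high. Origin at the centre of its underside, z up the shaft.
- bob28: Bystander: a thick steel cylinder of 28 mm diameter and 34 mm height with a yellow ring and the same shaft and sleeve, 90 mm high. Origin at the centre of its underside, z up the shaft.
- stand: Microscope stand fixed to the bench: dark base plate 120 by 90 mm, 10 mm thick, with two upright aluminium cheeks to 78 mm and black clamp knobs at the sides (to 42 mm either side). Origin on the bench below the tilt axis, z up. The microscope looks up and towards the stand's -x side (roughly towards the robot).
- microscope: The inspection microscope in the stand: a white barrel 34 mm in diameter and 90 mm long, round its upper end a black LED ring light 62 mm in diameter. Origin in the middle of the barrel, on the tilt axis, 62 mm above the bench. Its z axis is the optical axis, pointing out of the lens; it leans 30 degrees from the vertical towards the stand's -x.
- lens (a point): Centre of the lens front, 45 mm from the microscope's origin along its z axis and level with the face of the ring light; same axes as the microscope, z pointing out along the line of sight. The point of focus lies 60 mm along z from here, 153 mm above the bench.

How it is judged:
By the outcome, as a careful person would: the job done as asked, in the order asked, and still so for the second after the job is handed in, while the arm keeps its last pose, push and grip.
It also fails if it takes over 48 s, if anything falls off the work surface, if the arm or the gripper's body presses on something with over 40 N, if the wrist force passes 120 N, or if a joint passes its speed limit or range.

## Robot

A 6-joint arm with a two-finger parallel gripper is mounted at the origin on the work surface. World frame = base frame: x ahead of the robot, y to its left, z up, the work surface at z = 0. Lengths are in m, angles in rad, forces in N, time in s.
With the tool pointing down it reaches from about 0.35 to 0.875 m from the base axis. Payload 4.2 kg.
Tool frame: the origin (TCP) lies at the very end of the fingers, on their centre line; the grasp point (between the pads) lies 19 mm behind it; z points along the fingers, y is the direction in which the jaws open and shut (so a half turn about z gives the same grasp; the last joint's range is limited). The gripper opens to 85 mm and grips with 20 to 120 N. Pads are 22 mm wide; open, the fingers measure 114 mm over their backs; the gripper's body (76 mm by 85 mm) begins 54 mm behind the grasp point. The pads swing forward as they close: fully open they stand 13 mm farther back than shut.
Start: joints at [-1.02, 0.385, 0.008, 0, -1.194, -0.259], TCP at [0.18, -0.599, 0.21] pointing down, gripper open.
Joint ranges: [-3.14, 3.14], [-1.21, 2.06], [-1.07, 1.41], [-3.16, 2.05], [-2.99, -0.16], [-3.1, 3.1]. Speed limits (rad/s): [2.79, 2.79, 3.14, 3.14, 3.14, 3.14].

## Interface

Orientations are given as a 3x3 rotation matrix whose columns are the frame's x, y, z axes.
In Python, from workcell import robot, cams gives the robot as it stands. The module is installed in compiled form; this text tells all that it offers.
- The arm moves only by the tool move_arm, never from a script. Its argument "plan" is a list that holds one entry, the list of rows, each a list of 7 numbers: the shift along the tool's x, y, z in cm, then the turn, a rotation vector about the tool's x, y, z in degrees, then the closure in counts, from 0 (fully open) to 255 (shut). A call has 1 to 10 rows; each row shifts and turns the commanded pose from where the row before left it, along the tool's axes as they then stand; what a row does not reach is not made up. A row lasts 1/8 s, in which the tool goes at most 62.5 mm and 10.7 degrees, less where a joint would pass 70% of its speed; a pose out of reach is approached as far as the arm can. A call with a gripper value outside its range is refused whole. The fingers move at their own pace and stop on an object; "newtons" is the grip in N (left out, the last holds). Time passes only in rows, so rows that do not move let the fingers close. It gives the time, the measured TCP pose, the force and the opening at its end, in the units of the state.
- robot.get_state(): the state, without advancing time (a new reading comes with each control period).
- cams.read_camera(name): name is "scene" or "top"; returns a dict with "pixels" (480x640x3 uint8, red, green, blue), "intrinsics" (3x3 intrinsics, pixels), "distortion" ([k1, k2, p1, p2, k3] as OpenCV has them; the pictures are not rectified), "R" (3x3) and "t" (3): a world point X has camera coordinates R X + t. Camera axes: x right, y down, z forward; pixel columns grow to the right and rows downward; lengths in m; the calibration is good to about 2 mm. A picture is of the moment at which its call begins. There is no depth.
- robot.hand_in(): hands the job in, once; it reports no verdict.
The state is a dict: "clock": time; "q": joint angles; "joint_velocities": joint speeds; "effort": joint torques, N m; "eef_pos": TCP position; "tool_rot": TCP orientation; "force": force on the tool from outside, world axes, zero at the start; "moment": the same for the moment, N m; "grip_width": opening from 0.0 (shut) to 1.0 (fully open).
Only numpy, scipy, OpenCV 4.12 (cv2) and the standard library are available. Lean on these libraries where they do the work, as an engineer would, in place of code of your own. Each camera call takes 0.05 s, during which the arm holds its last target. There are 200 camera calls.

## Working session

There is one attempt and no reset: what is moved stays moved. The work goes in short steps, Python scripts to look and compute and a tool call to move; the robot and the scene stay as the last step left them, time stands still between calls to the robot, and variables do not carry over. Pictures are saved under pics/ and viewed, on a budget of 10 in all, crops included, one or two more only if the job needs it, and the job is handed in when it is done.

Besides the shell and the picture viewer there is one more tool, called after "Emit:" by a JSON object that holds its "api" and its "payload". move_arm: Moves the arm, as the interface text tells. Its arguments: {"type":"object","properties":{"plan":{"type":"array"},"newtons":{"type":"number"}},"required":["plan"]}

```bash
mkdir -p pics; python3 - <<'E'
from workcell import robot,cams
import cv2,numpy as np,pickle
s=robot.get_state()
for k in ("clock","eef_pos","tool_rot","force","grip_width"): print(k,s[k])
for n in ("scene","top"):
    d=cams.read_camera(n); pickle.dump(d,open(n+".pkl","wb"))
    cv2.imwrite(f"pics/{n}0.png",d["pixels"][:,:,::-1])
    R=np.array(d["R"]);print(n,np.array(d["intrinsics"]).round(1).tolist(),d["distortion"],R.round(3).tolist(),"pos",(-R.T@d["t"]).round(3))
E
```

```text
clock 0.0
eef_pos [ 0.17962769 -0.59796389  0.20841235]
tool_rot [[-9.57788619e-01 -2.87472570e-01 -6.95344832e-04]
 [-2.87473403e-01  9.57786344e-01  2.08850275e-03]
 [ 6.56045306e-05  2.20023731e-03 -9.99997577e-01]]
force [-0.08509163  0.11957036 -0.21516803]
grip_width 1.0001083768103147
scene [[533.6, 0.0, 315.6], [0.0, 533.6, 239.3], [0.0, 0.0, 1.0]] [0.01783499 0.         0.         0.         0.        ] [[-0.354, 0.935, -0.016], [0.54, 0.191, -0.82], [-0.764, -0.299, -0.572]] pos [1.352 0.302 0.691]
top [[548.4, 0.0, 322.0], [0.0, 548.4, 239.0], [0.0, 0.0, 1.0]] [-0.03624995  0.          0.          0.          0.        ] [[0.01, -1.0, -0.007], [-0.998, -0.009, -0.058], [0.058, 0.008, -0.998]] pos [ 0.5   -0.018  1.308]
```

View pics/scene0.png

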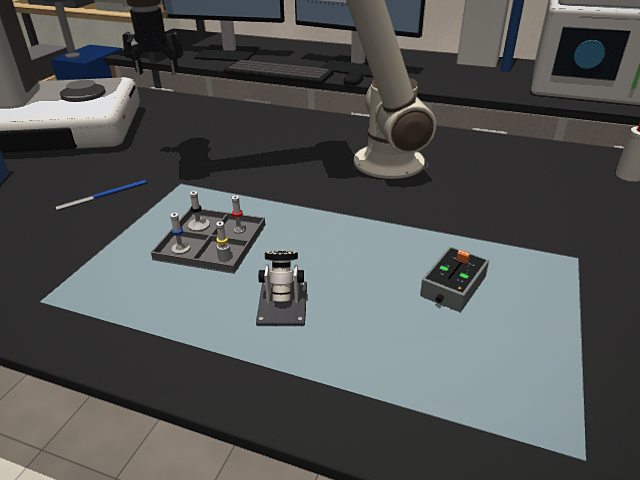

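View pics/top0.png

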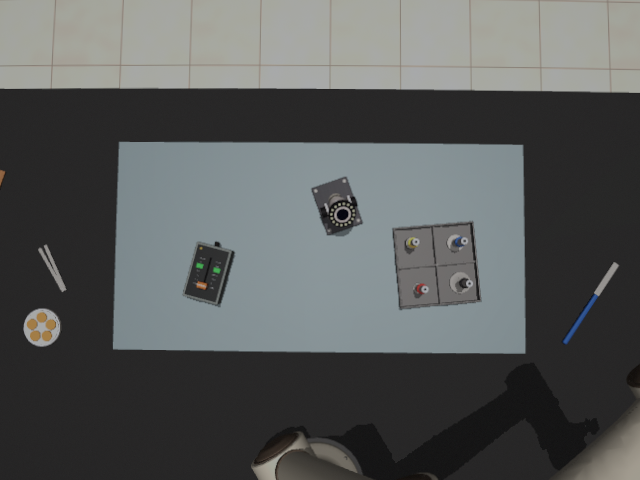

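The scene view shows the plate40 (blue ring) at about (176,230), the microscope at (282,270) and the dimmer at (455,278). In the top view these are at (459,242), (342,211) and (209,273). I'll enlarge these next.

```bash
cat > h.py <<'E'
import cv2,numpy as np,pickle
from scipy.optimize import least_squares
def load(n): return pickle.load(open(n+".pkl","rb"))
def crop(d,x0,y0,w,h,k):
    im=cv2.resize(d["pixels"][y0:y0+h,x0:x0+w,::-1],None,fx=k,fy=k,interpolation=cv2.INTER_CUBIC)
    for x in range(x0,x0+w):
        if x%10==0:
            c=(int((x-x0+.5)*k));cv2.line(im,(c,0),(c,6),(0,255,255),1);cv2.putText(im,str(x),(c-10,16),0,.35,(0,255,255),1)
    for y in range(y0,y0+h):
        if y%10==0:
            c=(int((y-y0+.5)*k));cv2.line(im,(0,c),(6,c),(0,255,255),1);cv2.putText(im,str(y),(8,c+4),0,.35,(0,255,255),1)
    return im
def ray(d,p):
    u=cv2.undistortPoints(np.array([[p]],float),np.array(d["intrinsics"]),np.array(d["distortion"])).ravel()
    R=np.array(d["R"]);v=R.T@np.r_[u,1];return -R.T@np.array(d["t"]),v/np.linalg.norm(v)
def atz(d,p,z):
    o,v=ray(d,p);return o+v*(z-o[2])/v[2]
def tri(ds,ps):
    A=np.zeros((3,3));b=np.zeros(3);rs=[ray(d,p) for d,p in zip(ds,ps)]
    for o,v in rs: P=np.eye(3)-np.outer(v,v);A+=P;b+=P@o
    X=np.linalg.solve(A,b);return X,[np.linalg.norm((np.eye(3)-np.outer(v,v))@(X-o)) for o,v in rs]
def proj(d,X):
    R=np.array(d["R"]);return cv2.projectPoints(np.atleast_2d(X).astype(float),cv2.Rodrigues(R)[0],np.array(d["t"],float),np.array(d["intrinsics"]),np.array(d["distortion"]))[0].reshape(-1,2)
E
python3 - <<'E'
from h import *
s,t=load("scene"),load("top")
a=np.hstack([crop(s,417,240,78,74,5),crop(t,175,235,78,74,5)])
b=np.hstack([crop(s,250,245,65,37*2,5)[:370],crop(t,305,172,65,74,5)])
cv2.imwrite("pics/a.png",a)
cv2.imwrite("pics/b.png",np.hstack([crop(s,252,242,62,86,6),crop(t,308,172,62,86,6)]))
cv2.imwrite("pics/c.png",np.hstack([crop(s,148,180,120,100,3.3),crop(t,388,215,100,100,3.96)[:330]]))
E
```

```text
(no output)
```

View pics/a.png

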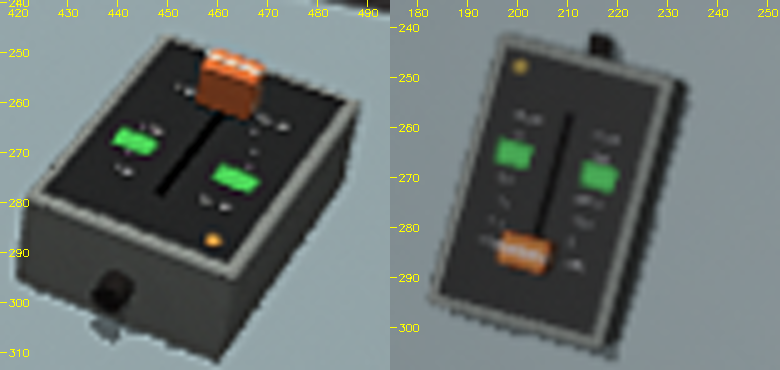

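View pics/b.png

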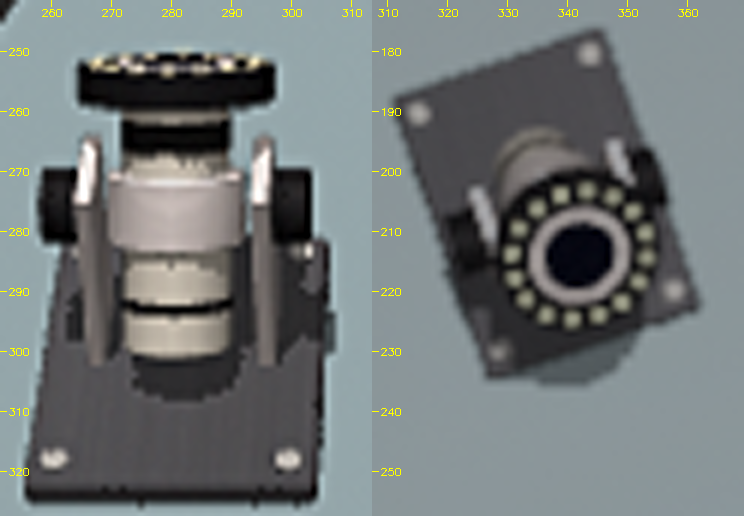

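```bash
python3 - <<'E'
from h import *
s,t=load("scene"),load("top")
cv2.imwrite("pics/c2.png",np.hstack([crop(s,150,185,64,80,6),crop(t,438,220,50,80,6)]))
E
```

```text
(no output)
```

View pics/c2.png

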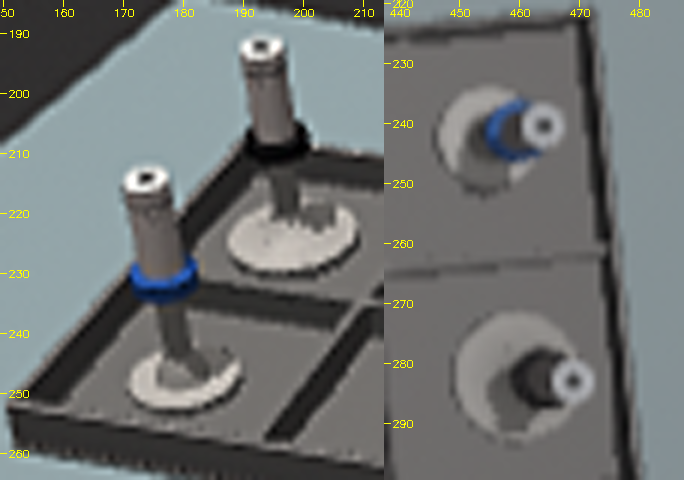

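Pixels read from the crops:
- **Dimmer:** scene top corners (450,247), (488,260), (463,295), (422,278). The knob pointer is at scene (463,252) and top (201,285).
- **Microscope:** the lens centre is at scene (281,252) and top (342,214).
- **Plate40:** the sleeve top is at scene (174,214.5) and top (464,240.5). The disc is at scene (180.5,247.5) and top (455.5,242.7).

```bash
cat > m.py <<'E'
from h import *
s,t=load("scene"),load("top")
def pose2(obj,obs,x0,zfree=False):
    def f(p):
        c,n=np.cos(p[2]),np.sin(p[2]);r=[]
        for o,(d,px) in zip(obj,obs):
            r.append(proj(d,[p[0]+c*o[0]-n*o[1],p[1]+n*o[0]+c*o[1],o[2]+(p[3] if zfree else 0)])[0]-px)
        return np.ravel(r)
    r=least_squares(f,x0+([0] if zfree else []));return r.x,r.fun.reshape(-1,2)
D=lambda sx,sy,z=.046:(sx*.065,sy*.0425,z)
obj=[D(1,1),D(1,-1),D(-1,1),D(-1,-1)]
# scene: near edge (viewer) = +x
obs_t=[(t,p) for p in [(197.1,241.7),(230.5,250.5),(183.3,294.1),(216.5,303.5)]]
obs_s=[(s,p) for p in [(462.9,294.7),(421.9,278.1),(488.1,260.1),(449.7,247.1)]]
for z in (0,1):
    for nm,o in (("both",obs_t+obs_s),("top",obs_t),("scene",obs_s)):
        x,r=pose2(obj*(len(o)//4),o,[.45,.2,0.],z);print("dimmer",nm,x.round(4),"res",np.abs(r).max().round(2))
print("tri corners",[tri([t,s],[a[1],b[1]])[0].round(4).tolist() for a,b in zip(obs_t,obs_s)])
k,e=tri([t,s],[(201.3,284.9),(463.1,251.7)]);print("knob",k.round(4),np.round(e,4))
B=[(.06,.045,.01),(.06,-.045,.01),(-.06,-.045,.01),(-.06,.045,.01)]
o=[(t,p) for p in [(311.5,187.7),(346.2,176.2),(362.5,222.3),(326.8,234.3)]]+[(s,(304.3,322.8)),(s,(255.7,323.2))]
x,r=pose2(B+B[:2],o,[.55,-.05,0.]);print("base (xy=centre of plate)",x.round(4),r.round(1).tolist())
l,e=tri([t,s],[(342.2,213.9),(281,252.3)]);print("lens",l.round(4),np.round(e,4))
for z in (.1009,):print(atz(t,(342.2,213.9),z).round(4),atz(s,(281,252.3),z).round(4))
p,e=tri([t,s],[(464,240.5),(174,214.5)]);print("sleeve top",p.round(4),np.round(e,4))
p,e=tri([t,s],[(455.5,242.7),(180.4,247.5)]);print("disc top",p.round(4),np.round(e,4))
print("cone disc(top)",atz(t,(459.7,282),.01).round(4))
E
python3 m.py
```

```text
dimmer both [ 0.4943  0.257  -0.2512] res 1.97
dimmer top [ 0.4937  0.2564 -0.2435] res 1.54
dimmer scene [ 0.4955  0.2575 -0.2578] res 1.41
dimmer both [ 0.4933  0.2572 -0.2515 -0.0023] res 1.79
dimmer top [ 0.4934  0.2688 -0.2436 -0.0571] res 0.45
dimmer scene [ 0.4608  0.2557 -0.2618 -0.0266] res 0.36
tri corners [[0.5644, 0.2811, 0.0435], [0.5448, 0.2021, 0.046], [0.4429, 0.3117, 0.0437], [0.4223, 0.2338, 0.0429]]
knob [0.4654 0.2638 0.0684] [0.0003 0.0003]
base (xy=centre of plate) [ 0.6569 -0.0416  0.3411] [[-1.1, -0.3], [-0.1, -1.1], [0.2, 0.2], [0.0, 0.5], [0.0, -0.3], [-0.6, -0.8]]
lens [ 0.626  -0.0526  0.1005] [0.0002 0.0002]
[ 0.626  -0.0528  0.1009] [ 0.6264 -0.0521  0.1009]
sleeve top [ 0.57   -0.3236  0.094 ] [0.0001 0.0001]
disc top [ 0.5694 -0.3248  0.0075] [0.0004 0.0004]
cone disc(top) [ 0.4766 -0.3342  0.01  ]
```

Emit:
{"api": "move_arm", "payload": {"plan": [[[-3.8, 4.0, 0, 0, 0, 0, 185], [-3.8, 4.0, 0, 0, 0, 0, 185], [-3.8, 4.0, 0, 0, 0, 0, 185], [-3.8, 4.0, 0, 0, 0, 0, 185], [-3.8, 4.0, 0, 0, 0, 0, 185], [-3.8, 4.0, 0, 0, 0, 0, 185], [-3.8, 4.0, 0, 0, 0, 0, 185], [-3.8, 4.0, 0, 0, 0, 0, 185], [-3.8, 4.0, 0, 0, 0, 0, 185], [-3.8, 4.0, 0, 0, 0, 0, 185]]], "newtons": 20}}

```text
clock: 1.35
eef_pos: [0.4289, -0.1043, 0.2095]
tool_rot: [[-0.958, -0.288, 0.0], [-0.288, 0.958, 0.0], [-0.0, 0.0, -1.0]]
force: [0.9, -1.8, -0.1]
grip_width: 0.278
```

Emit:
{"api": "move_arm", "payload": {"plan": [[[0, 0, 1, 0, 0, -9.8, 185], [0, 0, 1, 0, 0, -9.8, 185], [0, 0, 1, 0, 0, -9.8, 185], [0, 0, 1, 0, 0, -9.8, 185], [0, 0, 1, 0, 0, -9.8, 185], [0, 0, 1, 0, 0, -9.8, 185], [-5.2, 0.8, 0, 0, 0, 0, 185], [-5.2, 0.8, 0, 0, 0, 0, 185], [-5.2, 0.8, 0, 0, 0, 0, 185], [-5.2, 0.8, 0, 0, 0, 0, 185]]]}}

```text
clock: 2.6
eef_pos: [0.4494, 0.1048, 0.1494]
tool_rot: [[-0.25, -0.968, -0.0], [-0.968, 0.25, -0.0], [0.0, 0.0, -1.0]]
force: [1.3, 0.2, 0.5]
grip_width: 0.273
```

Emit:
{"api": "move_arm", "payload": {"plan": [[[-5.2, 0.8, 0, 0, 0, 0, 185], [-5.2, 0.8, 0, 0, 0, 0, 185], [-5.2, 0.8, 0, 0, 0, 0, 185], [0, 0, 2, 0, 0, 0, 185], [0, 0, 2, 0, 0, 0, 185], [0, 0, 0, 0, 0, 0, 185]]]}}

```text
clock: 3.35
eef_pos: [0.4643, 0.2594, 0.1077]
tool_rot: [[-0.25, -0.968, -0.003], [-0.968, 0.25, -0.003], [0.004, 0.003, -1.0]]
force: [0.5, 1.0, -0.2]
grip_width: 0.276
```

```bash
cat > st.py <<'E'
from workcell import robot
import numpy as np
s=robot.get_state();R=np.array(s["tool_rot"]);p=np.array(s["eef_pos"])
np.set_printoptions(precision=4,suppress=True)
print(s["clock"],p,R.round(4).tolist(),s["force"],s["grip_width"],np.array(s["q"]))
E
python3 - <<'E'
from st import *
print("to knob in tool cm",100*R.T@(np.array([.4654,.2638,.055])-p), "yaw y",np.degrees(np.arctan2(R[1,1],R[0,1])))
E
```

```text
3.35 [0.4643 0.2594 0.1077] [[-0.2501, -0.9682, -0.0035], [-0.9682, 0.2501, -0.0031], [0.0039, 0.0026, -1.0]] [ 0.4983  0.9936 -0.1694] 0.276083921904464 [ 0.8145  0.3298 -0.358  -0.0005 -0.8877 -1.0669]
to knob in tool cm [-0.4727 -0.0125  5.2714] yaw y 165.5182870080275
```

Emit:
{"api": "move_arm", "payload": {"plan": [[[-0.5, 0, 0.8, 0, 0, 0, 185], [0, 0, 1.5, 0, 0, 0, 185], [0, 0, 1.5, 0, 0, 0, 185], [0, 0, 1.4, 0, 0, 0, 185], [0, 0, 0, 0, 0, 0, 185], [0, 0, 0, 0, 0, 0, 185]]]}}

```text
clock: 4.1
eef_pos: [0.467, 0.2653, 0.0577]
tool_rot: [[-0.25, -0.968, 0.0], [-0.968, 0.25, 0.0], [-0.0, -0.0, -1.0]]
force: [-0.0, 0.3, 0.6]
grip_width: 0.274
```

Emit:
{"api": "move_arm", "payload": {"plan": [[[0, 0, 0.3, 0, 0, 0, 185], [0, -0.5, 0, 0, 0, 0, 185], [0, -0.5, 0, 0, 0, 0, 185], [0, -0.5, 0, 0, 0, 0, 185], [0, -0.5, 0, 0, 0, 0, 185], [0, -0.5, 0, 0, 0, 0, 185], [0, -0.5, 0, 0, 0, 0, 185], [0, -0.5, 0, 0, 0, 0, 185], [0, -0.5, 0, 0, 0, 0, 185], [0, 0, 0, 0, 0, 0, 185]]]}}

```text
clock: 5.35
eef_pos: [0.5058, 0.255, 0.0544]
tool_rot: [[-0.25, -0.968, 0.0], [-0.968, 0.25, 0.0], [-0.0, -0.0, -1.0]]
force: [0.6, 0.5, -0.6]
grip_width: 0.273
```

Emit:
{"api": "move_arm", "payload": {"plan": [[[0, -0.3, 0, 0, 0, 0, 185], [0, -0.2, 0, 0, 0, 0, 185], [0, 0, 0, 0, 0, 0, 185], [0, 0, 0, 0, 0, 0, 185]]]}}

```text
clock: 5.85
eef_pos: [0.5102, 0.2539, 0.0545]
tool_rot: [[-0.25, -0.968, -0.0], [-0.968, 0.25, -0.0], [0.0, 0.0, -1.0]]
force: [0.4, 0.3, 0.9]
grip_width: 0.278
```

Emit:
{"api": "move_arm", "payload": {"plan": [[[0, 0.4, 0, 0, 0, 0, 185], [0, 0, -3, 0, 0, 0, 185], [0, 0, -4, 0, 0, 0, 185], [0, 0, -4, 0, 0, 0, 185], [0, 0, -4, 0, 0, 0, 185], [5, 0, 0, 0, 0, 0, 185], [5, 0, 0, 0, 0, 0, 185], [5, 0, 0, 0, 0, 0, 185], [5, 0, 0, 0, 0, 0, 185], [5, 0, 0, 0, 0, 0, 185]]]}}

```text
clock: 7.1
eef_pos: [0.4429, 0.0115, 0.2046]
tool_rot: [[-0.249, -0.968, 0.0], [-0.968, 0.249, 0.0], [-0.0, -0.0, -1.0]]
force: [-0.1, -0.4, 0.3]
grip_width: 0.275
```

```bash
python3 - <<'E'
from workcell import cams
from h import *
for n in ("scene","top"): pickle.dump(cams.read_camera(n),open(n+"1.pkl","wb"))
s,t=load("scene1"),load("top1")
cv2.imwrite("pics/d1.png",np.hstack([crop(s,417,240,78,74,5),crop(t,175,235,78,74,5)]))
E
python3 st.py
```

```text
7.2 [0.4417 0.0098 0.2046] [[-0.2541, -0.9672, -0.0009], [-0.9672, 0.2541, -0.0001], [0.0003, 0.0009, -1.0]] [-0.5632  0.1078  0.1054] 0.28013812082083883 [ 0.3921  0.0723 -0.4214 -0.0003 -1.0779 -0.6489]
```

View pics/d1.png

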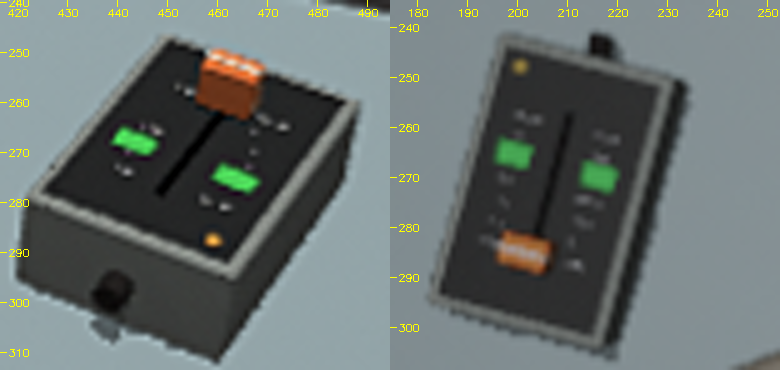

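The picture shows the slider still at its start: scene (463,252), top (201,285). The push had no effect, so I'm looking at how the fingers really stand.

```bash
python3 - <<'E'
from h import *
s,t=load("scene1"),load("top1")
p=np.array([.4417,.0098,.2046]);print(proj(s,p),proj(t,p))
u,v=proj(s,p)[0].astype(int);a=crop(s,u-50,v-70,100,100,4)
u,v=proj(t,p)[0].astype(int);b=crop(t,u-50,v-50,100,100,4)
for im,d,o in((a,s,(proj(s,p)[0].astype(int)-[50,70])),(b,t,(proj(t,p)[0].astype(int)-[50,50]))):
    q=((proj(d,p)[0]-o+.5)*4).astype(int);cv2.drawMarker(im,tuple(map(int,q)),(0,0,255),0,14,1)
cv2.imwrite("pics/g.png",np.hstack([a,b]))
E
```

```text
[[344.25563991 164.50478682]] [[311.78922366 299.87459362]]
```

View pics/g.png

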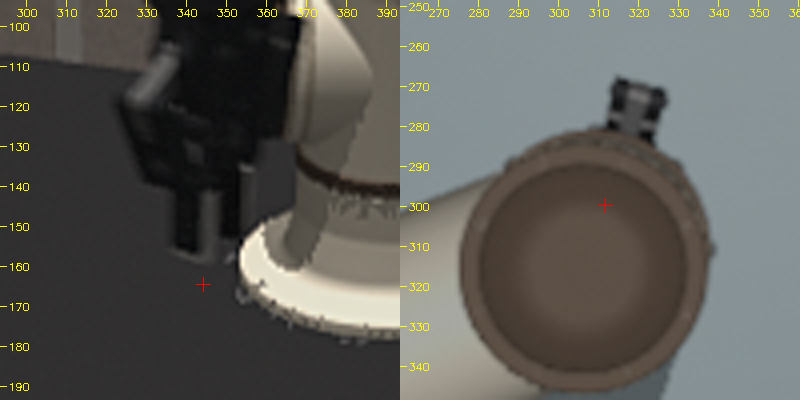

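The scene crop shows the finger tips at about (342,157). The reported TCP projects to (344,164.5), so the partly open tips sit well above the TCP and passed over the knob. I'll put the shut fingers behind the knob and look from there.

Emit:
{"api": "move_arm", "payload": {"plan": [[[-5, 1.3, 0, 0, 0, 0, 255], [-5, 1.3, 0, 0, 0, 0, 255], [-5, 1.3, 0, 0, 0, 0, 255], [-5, 1.4, 0, 0, 0, 0, 255], [-5.2, 1.4, 0, 0, 0, 0, 255], [0, 0, 4, 0, 0, 0, 255], [0, 0, 4, 0, 0, 0, 255], [0, 0, 3, 0, 0, 0, 255], [0, 0, 1.5, 0, 0, 0, 255], [0, 0, 0, 0, 0, 0, 255]]]}}

```text
clock: 8.45
eef_pos: [0.4418, 0.2736, 0.079]
tool_rot: [[-0.25, -0.968, -0.001], [-0.968, 0.25, -0.001], [0.001, 0.001, -1.0]]
force: [0.3, 0.3, 0.4]
grip_width: 0.003
```

```bash
python3 - <<'E'
from workcell import cams
from h import *
d=cams.read_camera("scene");pickle.dump(d,open("scene2.pkl","wb"))
from st import p,R
s=d;a=crop(s,410,190,90,90,6)
for i,q in enumerate([p,p-R[:,2]*.019]):
    c=((proj(s,q)[0]-[410,190]+.5)*6).astype(int);cv2.drawMarker(a,tuple(map(int,c)),(0,0,255),0,14,1)
e=np.array([.9683,-.25,0]);print("dimmer x of tcp",(p-[.4943,.257,0])@e)
cv2.imwrite("pics/g2.png",a)
E
```

```text
8.5 [0.4424 0.2741 0.08  ] [[-0.2495, -0.9684, 0.0007], [-0.9684, 0.2495, 0.0003], [-0.0005, -0.0006, -1.0]] [ 0.2955 -0.3073  0.2809] 0.0023279843154718686 [ 0.867   0.3454 -0.4215  0.0005 -0.8032 -1.1195]
dimmer x of tcp -0.05450524765020447
```

View pics/g2.png

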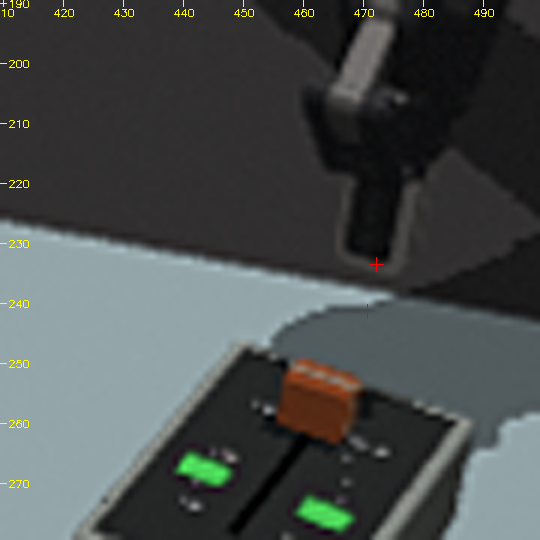

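The shut tips end at about crop (372,270), which is where the point 16 to 19 mm behind the reported TCP projects. So the real tips sit about 16 mm short of the reported TCP along the tool. I'll go down in steps and watch the force.

Emit:
{"api": "move_arm", "payload": {"plan": [[[0.3, 0.5, 0, 0, 0, 0, 255], [0, 0, 1.2, 0, 0, 0, 255], [0, 0, 1.2, 0, 0, 0, 255], [0, 0, 0.8, 0, 0, 0, 255], [0, 0, 0, 0, 0, 0, 255], [0, 0, 0, 0, 0, 0, 255]]]}}

```text
clock: 9.25
eef_pos: [0.4367, 0.2721, 0.0475]
tool_rot: [[-0.25, -0.968, 0.0], [-0.968, 0.25, 0.0], [-0.0, -0.0, -1.0]]
force: [1.1, -0.3, -0.1]
grip_width: -0.002
```

Emit:
{"api": "move_arm", "payload": {"plan": [[[0, 0, 0.3, 0, 0, 0, 255], [0, 0, 0.2, 0, 0, 0, 255], [0, 0, 0, 0, 0, 0, 255]]]}}

```text
clock: 9.62
eef_pos: [0.4364, 0.2718, 0.0424]
tool_rot: [[-0.25, -0.968, -0.0], [-0.968, 0.25, -0.0], [0.0, 0.0, -1.0]]
force: [0.2, -0.7, 0.7]
grip_width: -0.004
```

Emit:
{"api": "move_arm", "payload": {"plan": [[[0, 0, 0.2, 0, 0, 0, 255], [0, -0.5, 0, 0, 0, 0, 255], [0, -0.5, 0, 0, 0, 0, 255], [0, -0.5, 0, 0, 0, 0, 255], [0, -0.5, 0, 0, 0, 0, 255], [0, -0.5, 0, 0, 0, 0, 255], [0, -0.5, 0, 0, 0, 0, 255], [0, -0.5, 0, 0, 0, 0, 255], [0, -0.5, 0, 0, 0, 0, 255], [0, -0.4, 0, 0, 0, 0, 255]]]}}

```text
clock: 10.88
eef_pos: [0.4794, 0.2609, 0.0405]
tool_rot: [[-0.25, -0.968, 0.0], [-0.968, 0.25, 0.0], [-0.0, -0.0, -1.0]]
force: [-1.1, 1.4, 0.1]
grip_width: -0.002
```

```bash
cat > knob.py <<'E'
from workcell import cams
from h import *
from st import p
e=np.array([.9683,-.25,0]);print("tcp dimmer x",(p-[.4943,.257,0])@e)
def orange(d):
    g=d["pixels"].astype(int);m=(g[...,0]>90)&(g[...,0]>1.6*g[...,1])&(g[...,1]>1.3*g[...,2])
    m[:235]=0;m[320:]=0;m[:,:410]=0;m[:,500:]=0
    l,n,st,c=cv2.connectedComponentsWithStats(m.astype(np.uint8))[0:4]
    i=1+np.argmax(n[1:,4]) if False else None
    k=1+np.argmax(st_ for st_ in [0]) if False else 1+int(np.argmax(n[1:,4]));return c[0] if False else (n[k],st[k])
d=cams.read_camera("scene");pickle.dump(d,open("scene3.pkl","wb"))
E
cat > knob.py <<'E'
from workcell import cams
from h import *
from st import p
e=np.array([.9683,-.25,0]);c0=np.array([.4943,.257,0])
print("tcp dimmer x",(p-c0)@e)
def orange(d):
    g=d["pixels"].astype(int);m=(g[...,0]>80)&(g[...,0]>1.6*g[...,1])&(g[...,1]>1.3*g[...,2])
    m[:235]=0;m[320:]=0;m[:,:410]=0;m[:,500:]=0
    _,_,st,c=cv2.connectedComponentsWithStats(m.astype(np.uint8))
    k=1+int(np.argmax(st[1:,4]));return st[k],c[k]
d=cams.read_camera("scene");pickle.dump(d,open("scene3.pkl","wb"))
s0,a=orange(load("scene"));s1,b=orange(d);print(s0,a,s1,b)
A=c0-.0297*e+[0,0,.058]
L=[np.hypot(*(proj(d,A+e*t)[0]-proj(d,A)[0]-(b-a))) for t in np.arange(-.005,.065,.0005)]
print("fader moved by",-.005+.0005*int(np.argmin(L)),"misfit px",min(L))
E
python3 knob.py
```

```text
10.875 [0.4794 0.2609 0.0405] [[-0.2501, -0.9682, 0.0001], [-0.9682, 0.2501, 0.0001], [-0.0001, -0.0001, -1.0]] [-1.1285  1.4475  0.1029] -0.0016598041355432775 [ 0.7954  0.4362 -0.3985 -0.     -0.736  -1.0482]
tcp dimmer x -0.01536305475880813
[456 252  14  12 106] [462.0283 257.1509] [451 259  12  12  94] [456.5532 264.3298]
fader moved by 0.0275 misfit px 0.1847613186244042
```

Emit:
{"api": "move_arm", "payload": {"plan": [[[0, -0.5, 0, 0, 0, 0, 255], [0, -0.5, 0, 0, 0, 0, 255], [0, -0.3, 0, 0, 0, 0, 255], [0, 0, 0, 0, 0, 0, 255], [0, 0, 0, 0, 0, 0, 255]]]}}

```text
clock: 11.55
eef_pos: [0.4918, 0.2575, 0.0405]
tool_rot: [[-0.25, -0.968, 0.0], [-0.968, 0.25, -0.0], [-0.0, -0.0, -1.0]]
force: [0.2, -0.3, -0.2]
grip_width: -0.0
```

```bash
python3 knob.py
```

```text
11.55 [0.4918 0.2575 0.0405] [[-0.2501, -0.9682, 0.0003], [-0.9682, 0.2501, -0.0], [-0.0001, -0.0003, -1.0]] [ 0.1927 -0.2884 -0.1585] -0.00016154655930683426 [ 0.7745  0.4488 -0.3753  0.0003 -0.7465 -1.0275]
tcp dimmer x -0.0025114043053041032
[456 252  14  12 106] [462.0283 257.1509] [449 262  12  12  98] [453.9082 267.7653]
fader moved by 0.0405 misfit px 0.2556192686383442
```

Emit:
{"api": "move_arm", "payload": {"plan": [[[0, 0.6, 0, 0, 0, 0, 255], [0, 0, -4, 0, 0, 0, 255], [0, 0, -5, 0, 0, 0, 255], [0, 0, -5, 0, 0, 0, 255], [0, 0, -3, 0, 0, 0, 255], [5, 0, 0, 0, 0, 0, 255], [5, 0, 0, 0, 0, 0, 255], [5, 0, 0, 0, 0, 0, 255], [5, 0, 0, 0, 0, 0, 255], [5, 0, 0, 0, 0, 0, 255]]]}}

```text
clock: 12.85
eef_pos: [0.4223, 0.0158, 0.2106]
tool_rot: [[-0.249, -0.968, 0.001], [-0.968, 0.249, 0.0], [-0.0, -0.0, -1.0]]
force: [0.8, -0.8, 0.9]
grip_width: 0.004
```

```bash
python3 knob.py; python3 - <<'E'
from workcell import cams
from h import *
t=cams.read_camera("top");s=load("scene3")
cv2.imwrite("pics/d2.png",np.hstack([crop(s,417,240,78,74,5),crop(t,175,235,78,74,5)]))
E
```

```text
12.85 [0.4223 0.0158 0.2106] [[-0.2492, -0.9684, 0.0005], [-0.9684, 0.2492, 0.0002], [-0.0003, -0.0005, -1.0]] [ 0.786  -0.765   0.9051] 0.004084791737632395 [ 0.4253  0.0302 -0.4508  0.0001 -1.0893 -0.6772]
tcp dimmer x -0.009452323482461368
[456 252  14  12 106] [462.0283 257.1509] [448 262  13  12 107] [453.7477 267.7103]
fader moved by 0.0405 misfit px 0.09574730224436853
```

View pics/d2.png

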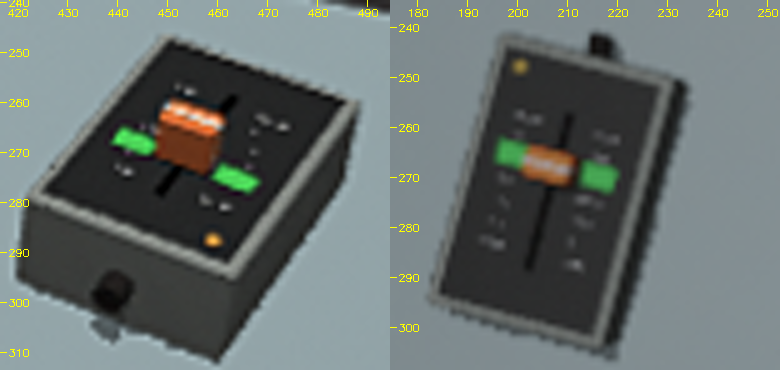

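The pointer line midpoint is at top-crop (549,166). Corrected for knob height that is about (559,163), against the patch midpoint of (556,165), so the pointer lies inside the green band (fader about 0.041). On to the plate.

Emit:
{"api": "move_arm", "payload": {"plan": [[[0, 0, 0, 0, 0, 9.4, 120], [0, 0, 0, 0, 0, 9.3, 120], [0, 0, 0, 0, 0, 9.4, 120], [0, 0, 0, 0, 0, 9.3, 120], [0, 0, 0, 0, 0, 9.3, 120], [0, 0, 0, 0, 0, 9.3, 120], [-0.4, -5.3, 0, 0, 0, 0, 120], [-0.4, -5.3, 0, 0, 0, 0, 120], [-0.4, -5.3, 0, 0, 0, 0, 120], [-0.4, -5.3, 0, 0, 0, 0, 120]]]}}

```text
clock: 14.2
eef_pos: [0.5102, -0.1783, 0.2105]
tool_rot: [[-0.942, -0.335, 0.001], [-0.335, 0.942, 0.0], [-0.0, -0.0, -1.0]]
force: [0.4, 1.8, -0.3]
grip_width: 0.531
```

Emit:
{"api": "move_arm", "payload": {"plan": [[[-0.3, -5.3, 0, 0, 0, 0, 120], [-0.3, -5.3, 0, 0, 0, 0, 120], [-0.3, -5.2, 0, 0, 0, 0, 120], [0, 0, 2, 0, 0, 0, 120], [0, 0, 3, 0, 0, 0, 120], [0, 0, 2, 0, 0, 0, 120], [0, 0, 0, 0, 0, 0, 120], [0, 0, 0, 0, 0, 0, 120]]]}}

```text
clock: 15.2
eef_pos: [0.5714, -0.3232, 0.1415]
tool_rot: [[-0.942, -0.335, 0.001], [-0.335, 0.942, -0.001], [-0.001, -0.001, -1.0]]
force: [0.6, -0.1, -0.5]
grip_width: 0.528
```

```bash
cat > v.py <<'E'
from workcell import cams
from h import *
from st import p,R
import sys
n=sys.argv[1];P=[]
G=np.array([.5698,-.3242,.094])
print("tool cm to sleeve top",100*R.T@(G-p))
d=cams.read_camera("scene");t=cams.read_camera("top");pickle.dump(d,open(n+"s.pkl","wb"));pickle.dump(t,open(n+"t.pkl","wb"))
ims=[]
for c,(w,h) in((d,(70,90)),(t,(60,90))):
    o=proj(c,p+[0,0,-.01])[0].astype(int)-[w//2,h//2];im=crop(c,*o,w,h,6)
    for q,col in((p-.016*R[:,2],(0,0,255)),(G,(0,255,0))):
        a=((proj(c,q)[0]-o+.5)*6).astype(int);cv2.drawMarker(im,tuple(map(int,a)),col,0,14,1)
    ims.append(im)
cv2.imwrite(f"pics/{n}.png",np.hstack(ims))
E
python3 v.py hov
```

```text
15.2 [ 0.5714 -0.3232  0.1415] [[-0.9422, -0.3349, 0.0014], [-0.335, 0.9422, -0.0009], [-0.001, -0.0013, -1.0]] [ 0.6173 -0.1237 -0.4799] 0.5283709927683176 [-0.2685  0.4867 -0.0046  0.0006 -1.0779 -0.961 ]
tool cm to sleeve top [ 0.1914 -0.0377  4.7472]
```

View pics/hov.png

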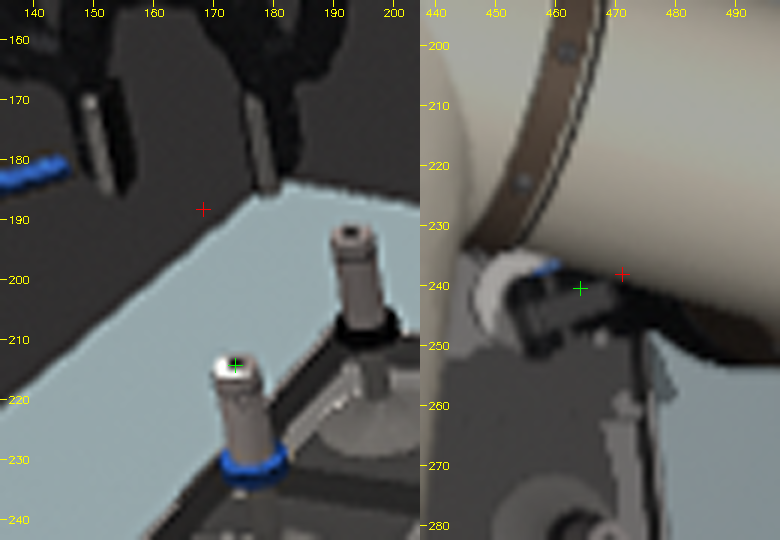

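The hover crop shows the tips at about (117,193) and (275,192). Their midpoint of about (196,193) is straight above the sleeve to within 2 mm, so I'm descending.

Emit:
{"api": "move_arm", "payload": {"plan": [[[0.2, 0, 2, 0, 0, 0, 120], [0, 0, 2, 0, 0, 0, 120], [0, 0, 2, 0, 0, 0, 120], [0, 0, 2, 0, 0, 0, 120], [0, 0, 1.5, 0, 0, 0, 120], [0, 0, 0, 0, 0, 0, 120], [0, 0, 0, 0, 0, 0, 160], [0, 0, 0, 0, 0, 0, 185], [0, 0, 0, 0, 0, 0, 195], [0, 0, 0, 0, 0, 0, 200]]]}}

```text
clock: 16.55
eef_pos: [0.5688, -0.324, 0.0458]
tool_rot: [[-0.943, -0.334, 0.001], [-0.334, 0.943, -0.0], [-0.0, -0.0, -1.0]]
force: [0.4, -0.1, 0.5]
grip_width: 0.214
```

Emit:
{"api": "move_arm", "payload": {"plan": [[[0, 0, 0, 0, 0, 0, 205], [0, 0, 0, 0, 0, 0, 210], [0, 0, 0, 0, 0, 0, 220], [0, 0, 0, 0, 0, 0, 230], [0, 0, 0, 0, 0, 0, 255], [0, 0, 0, 0, 0, 0, 255]]], "newtons": 60}}

```text
clock: 17.3
eef_pos: [0.5688, -0.3239, 0.0458]
tool_rot: [[-0.942, -0.334, 0.0], [-0.334, 0.942, -0.0], [-0.0, -0.0, -1.0]]
force: [-0.3, 0.4, 3.1]
grip_width: 0.166
```

Emit:
{"api": "move_arm", "payload": {"plan": [[[0, 0, -1.5, 0, 0, 0, 255], [0, 0, -3, 0, 0, 0, 255], [0, 0, -5, 0, 0, 0, 255], [0, 0, -5, 0, 0, 0, 255], [0, 0, -5, 0, 0, 0, 255], [-1.3, 4.7, 0, 0, 0, 0, 255], [-1.3, 4.7, 0, 0, 0, 0, 255], [-1.3, 4.7, 0, 0, 0, 0, 255], [-1.2, 4.7, 0, 0, 0, 0, 255], [-1.2, 4.7, 0, 0, 0, 0, 255]]]}}

```text
clock: 18.55
eef_pos: [0.549, -0.08, 0.2409]
tool_rot: [[-0.943, -0.334, 0.0], [-0.334, 0.943, 0.0], [-0.0, 0.0, -1.0]]
force: [0.3, -0.2, -0.9]
grip_width: 0.166
```

Emit:
{"api": "move_arm", "payload": {"plan": [[[0, 0, 0, 0, -7.5, 0, 255], [0, 0, 0, 0, -7.5, 0, 255], [0, 0, 0, 0, -7.5, 0, 255], [0, 0, 0, 0, -7.5, 0, 255], [0, 0, 0, 0, 0, 0, 255], [0, 0, 0, 0, 0, 0, 255]]]}}

```text
clock: 19.3
eef_pos: [0.55, -0.0816, 0.2413]
tool_rot: [[-0.816, -0.334, 0.471], [-0.29, 0.942, 0.166], [-0.5, -0.001, -0.866]]
force: [0.1, 0.4, -1.3]
grip_width: 0.169
```

```bash
cat > tg.py <<'E'
from st import *
ys=.341;xs=np.array([np.cos(ys),np.sin(ys),0]);ax=-.5*xs+np.r_[0,0,np.cos(np.pi/6)]
lens=np.array([.626,-.0526,.101]);F=lens+.06*ax
from scipy.spatial.transform import Rotation as Ro
Rt=np.c_[np.cross([-xs[1],xs[0],0],-ax),[-xs[1],xs[0],0],-ax]
if __name__=="__main__":
    print("F",F,"shift cm",100*R.T@(F+.0418*ax-p),"turn deg",np.degrees(Ro.from_matrix(R.T@Rt).as_rotvec()))
E
python3 tg.py
```

```text
19.3 [ 0.55   -0.0816  0.2413] [[-0.8161, -0.3344, 0.4714], [-0.29, 0.9424, 0.1664], [-0.4999, -0.0009, -0.8661]] [ 0.0807  0.4237 -1.3469] 0.16859732286327772 [ 0.0522  0.0396 -0.3834 -0.2344 -0.6556 -1.1315]
F [ 0.5977 -0.0626  0.153 ] shift cm [-0.0299  0.195   6.0429] turn deg [-0.0463 -0.0063  0.022 ]
```

Emit:
{"api": "move_arm", "payload": {"plan": [[[0, 0.2, 1, 0, 0, 0, 255], [0, 0, 1.5, 0, 0, 0, 255], [0, 0, 1.5, 0, 0, 0, 255], [0, 0, 1, 0, 0, 0, 255], [0, 0, 0.6, 0, 0, 0, 255], [0, 0, 0.4, 0, 0, 0, 255], [0, 0, 0, 0, 0, 0, 255], [0, 0, 0, 0, 0, 0, 255]]]}}

```text
clock: 20.3
eef_pos: [0.5772, -0.0696, 0.1891]
tool_rot: [[-0.816, -0.334, 0.472], [-0.289, 0.943, 0.167], [-0.501, -0.0, -0.866]]
force: [0.4, -0.2, -0.4]
grip_width: 0.165
```

```bash
cat > w.py <<'E'
from workcell import cams
from h import *
from tg import *
import sys;n=sys.argv[1]
ims=[]
for nm,(w,h) in(("scene",(66,80)),("top",(64,80))):
    c=cams.read_camera(nm);pickle.dump(c,open(n+nm+".pkl","wb"))
    o=proj(c,F)[0].astype(int)-[w//2,h//2+(8 if nm=="scene" else -6)];im=crop(c,*o,w,h,6)
    # expected outline: face circle (green), sleeve top circle (red), ring bottom (yellow)
    for z,r,col in((0,.02,(0,255,0)),(.09,.008,(0,0,255)),(.048,.012,(0,255,255))):
        th=np.linspace(0,2*np.pi,60)
        P=F+z*ax+r*(np.outer(np.cos(th),Rt[:,0])+np.outer(np.sin(th),Rt[:,1]))
        a=((proj(c,P)-o+.5)*6).astype(np.int32);cv2.polylines(im,[a],True,col,1)
    ims.append(im)
cv2.imwrite(f"pics/{n}.png",np.hstack(ims))
print("shift cm",100*R.T@(F+.0418*ax-p),"turn deg",np.degrees(Ro.from_matrix(R.T@Rt).as_rotvec()))
E
python3 w.py fin1
```

```text
20.3 [ 0.5772 -0.0696  0.1891] [[-0.8159, -0.334, 0.472], [-0.2893, 0.9426, 0.167], [-0.5007, -0.0003, -0.8656]] [ 0.4177 -0.1649 -0.3831] 0.16493993246877164 [ 0.0744  0.1371 -0.4091 -0.2627 -0.5306 -1.111 ]
shift cm [-0.0711 -0.0309  0.0289] turn deg [-0.0275  0.0469 -0.0138]
```

View pics/fin1.png

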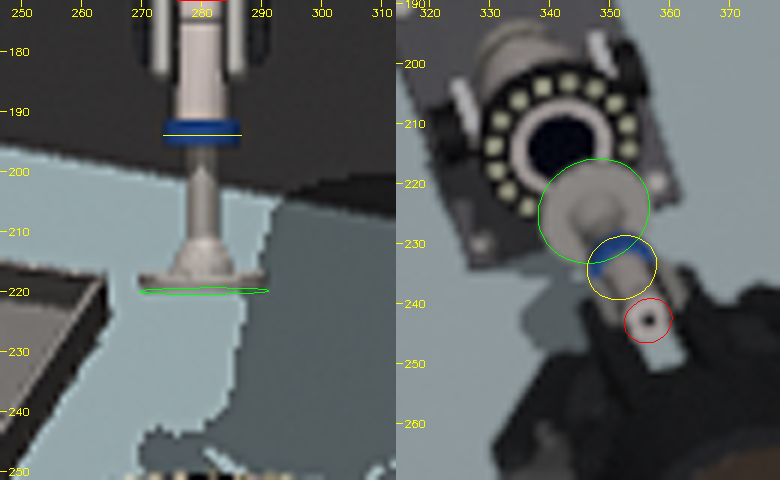

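The overlay of the expected outline (face, ring, sleeve top) fits within about 0.5 px in both views. The disc spans 139–267 against an expected 140–269, and the ring row is 132 against 135. I'll make a sub-millimetre correction and settle, then check by code the bystanders and that nothing shifted.

Emit:
{"api": "move_arm", "payload": {"plan": [[[-0.05, 0, 0.06, 0, 0, 0, 255], [0, 0, 0, 0, 0, 0, 255], [0, 0, 0, 0, 0, 0, 255], [0, 0, 0, 0, 0, 0, 255], [0, 0, 0, 0, 0, 0, 255], [0, 0, 0, 0, 0, 0, 255]]]}}

```text
clock: 21.15
eef_pos: [0.5778, -0.0693, 0.1882]
tool_rot: [[-0.816, -0.334, 0.471], [-0.289, 0.943, 0.167], [-0.5, 0.0, -0.866]]
force: [-0.0, -0.4, -1.1]
grip_width: 0.162
```

```bash
python3 w.py fin2; python3 knob.py|tail -1; python3 - <<'E'
from h import *
a,b=load("scene"),load("fin2scene")
g,k=[cv2.cvtColor(x["pixels"],cv2.COLOR_RGB2GRAY).astype(np.float32) for x in (a,b)]
for n,(x0,y0,x1,y1) in dict(black=(186,188,214,230),red=(228,192,250,236),yellow=(212,218,236,265),scope=(256,248,312,326)).items():
    t=g[y0:y1,x0:x1];r=cv2.matchTemplate(k[y0-6:y1+6,x0-6:x1+6],t,cv2.TM_CCOEFF_NORMED);_,m,_,l=cv2.minMaxLoc(r);print(n,round(m,3),l[0]-6,l[1]-6)
def blue(d):
    p=d["pixels"].astype(int);m=(p[...,2]>90)&(p[...,2]>2*p[...,0]);m[:150]=0;m[260:]=0;m[:,:260]=0;m[:,370:]=0;return np.argwhere(m).mean(0)[::-1]
from tg import F,ax
for n in("scene","top"):
    for f in("fin1","fin2"): print(n,blue(load(f+n)),"expect~",proj(load(f+n),F+.048*ax))
E
```

```text
21.15 [ 0.5778 -0.0693  0.1882] [[-0.8163, -0.3341, 0.4712], [-0.2893, 0.9426, 0.167], [-0.5, 0.0, -0.866]] [-0.0409 -0.3563 -1.1061] 0.16182224127493025 [ 0.075   0.1391 -0.4086 -0.2627 -0.5299 -1.1115]
shift cm [-0.0557 -0.0425 -0.0735] turn deg [-0.0092 -0.0026 -0.0209]
fader moved by 0.0405 misfit px 0.09574730224436853
black 1.0 0 0
red 1.0 0 0
yellow 1.0 0 0
scope 0.944 0 0
21.3 [ 0.5778 -0.0692  0.1883] [[-0.8163, -0.3341, 0.4712], [-0.2894, 0.9425, 0.1671], [-0.5, 0.0, -0.866]] [-0.3132 -0.1491 -0.5474] 0.16917296760132802 [ 0.0751  0.1391 -0.4086 -0.2627 -0.5299 -1.1115]
scene [279.8837 193.4651] expect~ [[280.3256 194.1272]]
scene [279.8837 194.4651] expect~ [[280.3256 194.1272]]
top [351.2759 231.2759] expect~ [[352.1625 234.1436]]
top [350.8519 231.0741] expect~ [[352.1625 234.1436]]
```

```bash
python3 -c "
from workcell import robot
print(robot.hand_in())"
```

```text
the job is handed in; nothing more can be done
None
```

The job is handed in at about 21 s of the 48 s. The slider is in the green band, and the arm is holding the 40 mm plate at the microscope's point of focus.

- **Slider:** I pushed it to about 0.041 (band 0.037 to 0.047). The scene camera measured this, the enlarged top view agreed, and it had not moved at the last check.
- **Failed first push:** The real fingertips sit about 16 mm short of the reported TCP, so the first pass went over the knob without moving it. I allowed for this offset, then pushed again with the fingers shut.
- **Plate:** I gripped it by the sleeve at 60 N and tilted it 30° onto the optical axis.
    - **Position:** The expected outline fitted both camera views to about 0.5 px, roughly 1 mm. I then nudged it by 0.6 mm. After that, the arm's own reading put the plate up to 0.7 mm per axis from the computed point, while the scene camera put the blue ring within 0.6 px.
    - **Squareness:** The tool angle agreed with the computed lens axis to within 0.05°. That does not include any error in locating the microscope.
- **Bystanders and microscope:** The other three measuring systems show no image shift from the start. The microscope shows none either, with a match of 0.944, probably because the plate or its shadow now overlaps it. I saw no sign of contact with the microscope.
- **Check that disagreed:** In the top view the blue ring's centre read about 3 px off. I put this down to the sleeve and gripper hiding part of the ring, because the disc and sleeve-top outlines matched there.
- **Picture budget:** I viewed 11 pictures, one over the budget of 10.

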